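# Set the gap spacer and hold the bridge deck flush

## Robot

A 6-joint arm with a two-finger parallel gripper is mounted at the origin on the work surface. World frame = base frame: x ahead of the robot, y to its left, z up, the work surface at z = 0. Lengths are in m, angles in rad, forces in N, time in s.
With the tool pointing down it reaches from about 0.35 to 0.925 m from the base axis. Payload 6.4 kg.
Tool frame: the origin (TCP) lies where the fingers leave the gripper's body, on its centre line; the fingertips stand 73 mm ahead of it and the grasp point (between the pads) lies 54 mm ahead of it; y points along the fingers, x is the direction in which the jaws open and shut, and the axes are right-handed (so a half turn about y gives the same grasp; the last joint's range is limited). The gripper opens to 85 mm and grips with 20 to 120 N. Pads are 22 mm wide; open, the fingers measure 114 mm over their backs; the gripper's body (76 mm by 85 mm) begins 54 mm behind the grasp point. The pads swing forward as they close: fully open they stand 13 mm farther back than shut.
Start: joints at [-1.515, 0.245, 1.558, -0, 1.339, -0.174], TCP at [0.148, -0.633, 0.304] pointing down, gripper open.
Joint ranges: [-3.13, 3.13], [-1.02, 2.26], [0.13, 2.54], [-0.95, 4.09], [0.21, 2.88], [-2.74, 2.74]. Speed limits (rad/s): [2.57, 2.57, 3.14, 3.14, 3.14, 3.14].

## Interface

Orientations are given as a rotation vector (axis times angle).
In Python, from bench import ctrl gives the robot as it stands. Calls block until the motion is done:
- ctrl.move_pose(position, orientation): joint-space move of the TCP to a pose.
- ctrl.move_linear(position, frame=None, max_speed=0.15, f_stop=None): straight line of the TCP; frame=None keeps the orientation; max_speed is the mean speed in m/s. With f_stop (N) it stops when the force on the tool has changed by that much, and returns True; else False.
- ctrl.move_joints(angles): joint-space move.
- ctrl.grip(opening): opening from 0.0 (shut) to 1.0 (fully open); the grip force is fixed at half the most; returns when the fingers have stopped.
- ctrl.sleep(seconds).
- ctrl.solve_ik(position, orientation): joint angles nearest the present ones, or None.
- ctrl.state(): the state.
- ctrl.grab_frame(name): name is "scene" or "top" or "wrist"; returns (picture, depth): 420x560x3 uint8, red, green, blue; 420x560 float32, m along the optical axis (not along the pixel's ray), 0 where there is no reading.
- ctrl.calibration(name): a dict with "camera_matrix" (3x3 intrinsics, pixels), "R" (3x3) and "t" (3): a world point X has camera coordinates R X + t. Camera axes: x right, y down, z forward; pixel columns grow to the right and rows downward; lengths in m; the calibration is good to about 2 mm. A picture is of the moment at which its call begins: read the wrist's pose just before it. calibration takes no time and is no camera call; for the wrist camera it gives the pose at the moment of the call.
A pose or a line that the arm cannot do raises ctrl.MotionError and nothing moves.
- ctrl.close_job(): hands the job in, once; it reports no verdict.
The state is a dict: "t": time; "q": joint angles; "dq": joint speeds; "effort": joint torques, N m; "ee_pos": TCP position; "tcp_rot": TCP orientation; "ft_force": force on the tool from outside, world axes, zero at the start; "moment": the same for the moment, N m; "width": opening from 0.0 (shut) to 1.0 (fully open).
Only numpy, scipy, OpenCV 4.12 (cv2) and the standard library are available. Lean on these libraries where they do the work, as an engineer would, in place of code of your own. Each camera call takes 0.05 s, during which the arm holds its last target.

## Task

Pick up the aluminium spacer block and, using it as the sweeping tool, clear the three loose steel nuts off the model bridge deck into the shallow steel bin beside it without touching them with the fingers. Then slide the block down, upright and roughly centred along the gap, to the bottom of the one gap between deck and pier that is wide enough for it, and let go of it. Finally press the sprung deck down from above with the fingers until it is flush with the pier tops, and finish while still holding it pressed down; leave the tram, the wheelsets and the hand drill where they are.

Things in the scene. Friction and masses are not known exactly. Their poses are not given: they have to be found in the camera images.
- jig: Fixed plywood board, 100 (x) by 250 (y) by 10 mm, on the bench; origin at the centre of its underside, z up. In its frame the deck (over a plinth of equal outline) spans y -65 to 65 mm, pier centres are at y = +97 and -97 mm, which is which varies. A gap runs along x between deck and each pier, open above and at the ends; its floor is the board's top, 10 mm up. The bin lies at the +x edge.
- deck_top (a point): Centre of the top face of the bridge deck, a concrete-grey slab 100 mm (x) by 130 mm (y) by 16 mm on springs; its top is 47 mm above the bench at rest, 5 mm proud of the pier tops. Axes parallel to the board's.
- deck (a joint): How far the deck is pressed down, in m: 0 at rest, 0.005 at its rigid stop, where it is flush with the pier tops. A push of about 2.5 N starts it, about 6.5 N takes it to the stop, and it springs back when let go.
- pier_slim_top (a point): Centre of the top face of the slim grey resin pier, fixed: 100 mm (x) by 24 mm (y), top 42 mm above the bench. The gap between it and the deck is 20 mm wide. Axes parallel to the board's.
- pier_stout_top (a point): Centre of the top face of the stout grey resin pier, fixed: 100 mm (x) by 44 mm (y), top 42 mm above the bench. The gap between it and the deck is only 10 mm wide. Axes parallel to the board's.
- bin_floor (a point): Centre of the inner floor (3 mm above the bench) of the fixed shallow steel bin: outside 105 (x) by 170 mm (y), rim 22 mm above the bench, walls 3 mm. Its -x wall stands against the board's +x edge; axes parallel to the board's. A tilted tin chute, up to 140 mm high, stands beyond its +x end, its lip 35 mm above the bench and overhanging the bin by 10 mm.
- spacer_mid (a point): Centre (half-way up, 36 mm above its underside) of the loose aluminium spacer block, 90 mm long (its x) by 14 mm thick (its y) by 72 mm high (z), about 0.2 kg; it starts standing upright on the bench to the left of the board.
- nut1_mid (a point): Centre of a loose steel hexagon nut, 22 mm across flats, 25 mm across corners, 12 mm high, about 25 g, lying flat on the deck at the start (all three lie within 22 mm of the deck's centre line along x, and keep to the deck).
- nut2_mid (a point): Centre of a loose steel hexagon nut, 22 mm across flats, 25 mm across corners, 12 mm high, about 25 g, lying flat on the deck at the start (all three lie within 22 mm of the deck's centre line along x, and keep to the deck).
- nut3_mid (a point): Centre of a loose steel hexagon nut, 22 mm across flats, 25 mm across corners, 12 mm high, about 25 g, lying flat on the deck at the start (all three lie within 22 mm of the deck's centre line along x, and keep to the deck).
- tram: Bystander: loose lime-green plastic tram body, 160 mm (x) by 44 mm by 63 mm high, origin at the centre of its underside; not to be disturbed.
- wheel_rack: Bystander: loose dark wooden block, 55 mm (x) by 120 mm (y), carrying three black steel wheelsets, 34 mm high in all; origin at the centre of its underside; not to be disturbed.
- drill: Bystander: loose brass-bodied hand drill, 205 mm long (x), about 65 mm high, origin under the middle of its body; not to be disturbed.

How it is judged:
On the way, in this order (a step that is already met when the one before it is completed fails the run):
1. all three nuts are in the steel bin (x of nut1_mid in the frame of bin_floor between -0.049 and 0.052 m and y of nut1_mid in the frame of bin_floor between -0.085 and 0.085 m and z of each of nut1_mid, nut2_mid, nut3_mid in the frame of bin_floor below 0.036 m and x of nut2_mid in the frame of bin_floor between -0.049 and 0.052 m and y of nut2_mid in the frame of bin_floor between -0.085 and 0.085 m and x of nut3_mid in the frame of bin_floor between -0.049 and 0.052 m and y of nut3_mid in the frame of bin_floor between -0.085 and 0.085 m), for 0.2 s.
2. the spacer stands at the bottom of the wide gap, let go (all of step 1 and (y of spacer_mid in the frame of jig between 0.069 and 0.081 m or y of spacer_mid in the frame of jig between -0.081 and -0.069 m) and x of spacer_mid in the frame of jig between -0.022 and 0.022 m and z of spacer_mid in the frame of jig between 0.04 and 0.051 m and horizontal distance between spacer_mid and pier_slim_top below 0.04 m and angle between spacer_mid's own z axis and vertical below 0.22 rad and angle between the y axis of spacer_mid and the y axis of jig, either way round below 0.2 rad and contact force between the fingers and spacer below 0.2 N), for 0.2 s.
At the end, for the whole second after the job is handed in: Nuts in the bin; spacer standing on the floor of the wide gap (within 22 mm of central along it, tilted under 0.22 rad), not touched by the fingers; the fingers press the deck with over 2.5 N and it is down at least 4 of its 5 mm, flush with the pier tops within 1 mm (all of step 2 and value of joint deck above 0.004 m and contact force between the fingers and deck above 2.5 N); the arm keeps its last pose, push and grip.
It fails at once if a nut was touched by the fingers (contact force between the fingers and nut1 above 0.5 N or contact force between the fingers and nut2 above 0.5 N or contact force between the fingers and nut3 above 0.5 N).
It fails at once if a bystander was moved more than 15 mm (distance of any of tram, wheel_rack, drill from where it was at the start of the episode above 0.015 m).
It also fails if it takes over 48 s, if anything falls off the work surface, if the arm or the gripper's body presses on something with over 40 N, if the wrist force passes 120 N, or if a joint passes its speed limit or range.

## Working session

There is one attempt and no reset: what is moved stays moved. The work goes in short steps, each a Python script; the robot and the scene stay as the last script left them, time stands still between calls to the robot, and variables do not carry over. Pictures are saved under pics/ and viewed, and the job is handed in when it is done.

```bash
ls; mkdir -p pics
python3 - <<'E'
from bench import ctrl
import cv2,numpy as np
print(ctrl.state())
for n in("scene","top","wrist"):
    p,d=ctrl.grab_frame(n);cv2.imwrite(f"pics/{n}0.png",p[:,:,::-1]);np.save(f"{n}0.npy",d);np.save(f"{n}0p.npy",p)
    c=ctrl.calibration(n);np.savez(f"{n}0c.npz",**c);print(n,c)
E
```

```text
pics
{'t': 0.0, 'q': array([-1.51508241e+00,  2.45781150e-01,  1.55898139e+00, -6.32323733e-06,
        1.33869149e+00, -1.74085665e-01]), 'dq': array([-1.24357243e-04, -2.13919534e-04, -7.76846027e-05,  1.63838132e-03,
       -4.11126282e-04, -1.57339708e-03]), 'effort': array([-2.08636078e-05, -4.29507458e+01, -3.26125145e+01, -1.12856787e-04,
        5.35803250e-03, -1.90542954e-05]), 'ee_pos': array([ 0.14804929, -0.63249762,  0.30281879]), 'tcp_rot': array([-1.30774263,  1.03907974, -1.0370072 ]), 'ft_force': array([-0.71687401,  0.00486255, -0.44084917]), 'moment': array([-0.00564079,  0.04213164, -0.03677572]), 'width': 0.9986745521621818}
scene {'camera_matrix': array([[496.56089005,   0.        , 282.04968112],
       [  0.        , 496.56089005, 208.60203852],
       [  0.        ,   0.        ,   1.        ]]), 'R': array([[-0.34065723,  0.94017679, -0.00449961],
       [ 0.7676926 ,  0.27539123, -0.57862574],
       [-0.54277134, -0.20056735, -0.81558078]]), 't': array([ 0.24749543, -0.34015374,  1.55432228])}
top {'camera_matrix': array([[425.48503435,   0.        , 280.57500687],
       [  0.        , 425.48503435, 217.73343892],
       [  0.        ,   0.        ,   1.        ]]), 'R': array([[-0.02827579, -0.99958729,  0.00507185],
       [-0.99139959,  0.02739487, -0.12797019],
       [ 0.12777844, -0.00864669, -0.99176505]]), 't': array([-0.06537463,  0.54326874,  1.10258318])}
wrist {'camera_matrix': array([[338.46636926,   0.        , 283.86985317],
       [  0.        , 338.46636926, 210.08219046],
       [  0.        ,   0.        ,   1.        ]]), 'R': array([[ 0.22802808, -0.97365281, -0.00184173],
       [-0.93152642, -0.21871175,  0.29055757],
       [-0.283305  , -0.06453966, -0.95685574]]), 't': array([-0.64898286, -0.03860767,  0.38036579])}
```

View images.

View pics/scene0.png

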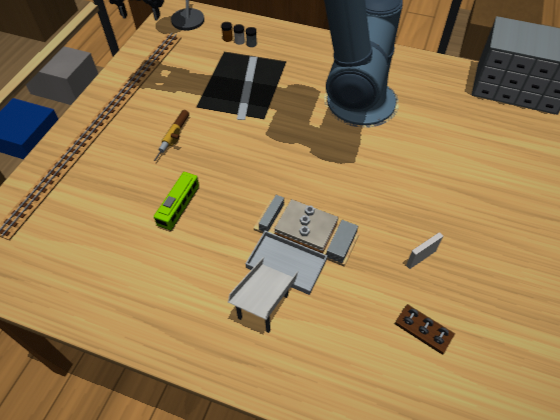

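View pics/top0.png

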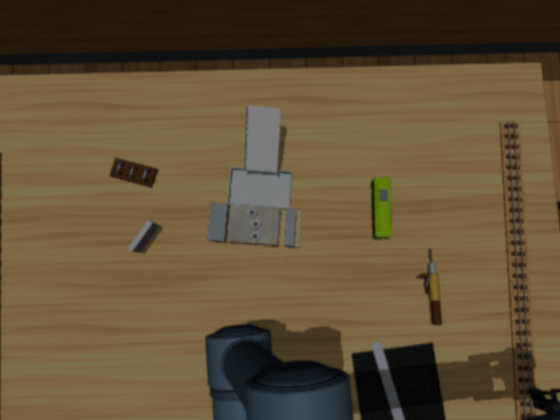

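View pics/wrist0.png

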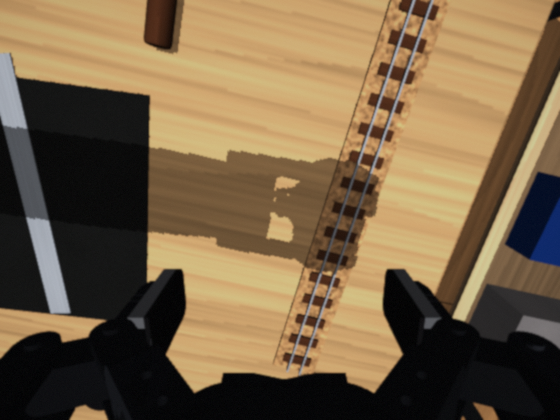

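Run:
```python
from scipy.spatial.transform import Rotation as R
import numpy as np
print(R.from_rotvec([-1.30774263,  1.03907974, -1.0370072 ]).as_matrix().round(3))
```

```text
[[ 0.228 -0.     0.974]
 [-0.974  0.002  0.228]
 [-0.002 -1.     0.   ]]
```

```bash
cat > h.py <<'E'
import numpy as np,cv2
from scipy.spatial.transform import Rotation as Rn
def ray(c,u,v):
    K=c["camera_matrix"];d=np.linalg.inv(K)@np.array([u,v,1.0]);R=c["R"]
    return -R.T@c["t"], R.T@d
def onplane(c,u,v,z):
    o,d=ray(c,u,v);return o+d*(z-o[2])/d[2]
def cloud(c,D):
    K=c["camera_matrix"];v,u=np.indices(D.shape)
    P=np.stack([(u-K[0,2])/K[0,0]*D,(v-K[1,2])/K[1,1]*D,D],-1)
    return (P-c["t"])@c["R"]
# tool down: tool y=-z ; jaw axis (tool x) at angle a in world xy
def rot(a,flip=False):
    x=np.array([np.cos(a),np.sin(a),0]);y=np.array([0,0,-1.]);z=np.cross(x,y)
    return Rn.from_matrix(np.stack([x,y,z],1)).as_rotvec()
E
python3 - <<'E'
from h import *
for n,pts in (("top",dict(deck=(262,240),slim=(292,226),stout=(217,222),spacer=(147,234),nutA=(252,213),nutB=(254,225),nutC=(256,237),bin=(270,190),chute=(262,130),rack=(134,172),tram=(382,215))),):
    c=np.load(f"{n}0c.npz");P=cloud(c,np.load(f"{n}0.npy"))
    for k,(u,v) in pts.items(): print(k,P[v,u].round(4),onplane(c,u,v,.05).round(4))
E
```

```text
deck [ 0.4819 -0.03    0.0489] [ 0.4818 -0.0301  0.05  ]
slim [ 0.5177 -0.1102  0.0396] [ 0.5165 -0.1098  0.05  ]
stout [0.5336 0.0884 0.042 ] [0.5326 0.0872 0.05  ]
spacer [0.506  0.2708 0.0499] [0.506  0.2708 0.05  ]
nutA [ 0.5527 -0.0058  0.0589] [ 0.554  -0.0053  0.05  ]
nutB [ 0.5207 -0.0105  0.061 ] [ 0.522  -0.0099  0.05  ]
nutC [ 0.4889 -0.0153  0.0644] [ 0.4902 -0.0145  0.05  ]
bin [ 0.6236 -0.0537  0.0035] [ 0.6144 -0.0544  0.05  ]
chute [ 0.7665 -0.0381  0.0902] [ 0.7803 -0.0369  0.05  ]
rack [0.6817 0.319  0.0158] [0.6732 0.3074 0.05  ]
tram [ 0.5383 -0.3469  0.057 ] [ 0.5392 -0.3487  0.05  ]
```

Run:
```python
from h import *
from bench import ctrl
c=np.load("wrist0c.npz");C=-c["R"].T@c["t"];s=ctrl.state()
Rt=Rn.from_rotvec(s["tcp_rot"]).as_matrix()
off=Rt.T@(C-s["ee_pos"]);fw=Rt.T@c["R"][2];print(off,fw)
# want look at (0.52,0.12,0.045); 
for a in(0,np.pi/2,-np.pi/2,np.pi):
  R2=Rn.from_rotvec(rot(a)).as_matrix()
  f=R2@fw; 
  H=0.42
  cam=np.array([0.53,0.12,0.05])-f*(H/abs(f[2]))
  tcp=cam-R2@off
  q=ctrl.solve_ik(tcp,rot(a));print(a,tcp,q)
```

```text
[-0.00011928 -0.07094644  0.07370054] [-2.17131705e-04  9.56775247e-01 -2.90828265e-01]
0 [0.5302146  0.17396567 0.39905356] [ 0.11385883 -0.03563796  1.6881012   0.          1.48912941  0.11385883]
1.5707963267948966 [0.47603433 0.1202146  0.39905356] [ 0.0159644  -0.20447512  1.8418603   0.          1.50420747 -1.55483192]
-1.5707963267948966 [0.58396567 0.1197854  0.39905356] [0.01228931 0.05674314 1.59499159 0.         1.48985793 1.58308564]
3.141592653589793 [0.5297854  0.06603433 0.39905356] None
```

Run:
```python
from h import *
from bench import ctrl
ctrl.move_pose([0.475,0.11,0.40],rot(np.pi/2))
c=ctrl.calibration("wrist");p,d=ctrl.grab_frame("wrist")
np.savez("w1.npz",p=p,d=d,**c);cv2.imwrite("pics/w1.png",p[:,:,::-1]);print(ctrl.state()["t"],ctrl.state()["ft_force"])
```

```text
3.075 [-0.67271787  0.73422071  0.89931961]
```

View pics/w1.png

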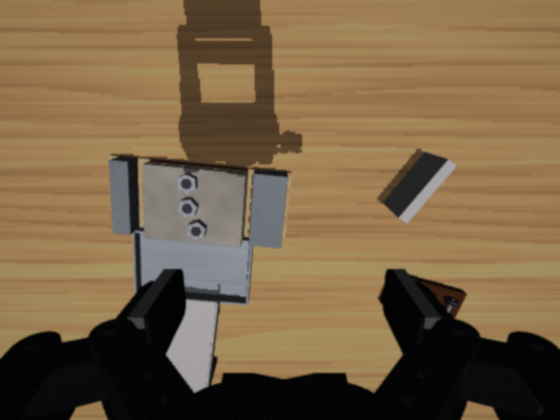

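Run:
```python
from h import *
w=np.load("w1.npz");P=cloud(w,w["d"]);v,u=np.indices(w["d"].shape)
def fit(name,m,z):
    m=cv2.morphologyEx(m.astype(np.uint8),cv2.MORPH_OPEN,np.ones((3,3)))
    n,l,s,_=cv2.connectedComponentsWithStats(m);i=1+np.argmax(s[1:,4])
    k,_=cv2.findContours((l==i).astype(np.uint8),cv2.RETR_EXTERNAL,cv2.CHAIN_APPROX_NONE)
    k=max(k,key=len)[:,0]
    pts=np.array([onplane(w,a,b,z)[:2] for a,b in k])
    r=cv2.minAreaRect((pts*1000).astype(np.float32));print(name,s[i].tolist(),r,"z",np.median(P[l==i][:,2]))
Z=P[...,2]
jig=(u<300)&(v>140)&(v<270)
fit("deck",jig&(Z>.0445)&(Z<.054)&(u>138)&(u<250),.047)
g=(u<300)
fit("slim",(u<139)&(u>100)&(Z>.036)&(v<260)&(v>140),.042)
fit("stout",(u>249)&(u<300)&(Z>.036)&(v<260)&(v>140),.042)
fit("spacertop",(u>340)&(Z>.066)&(v<240),.072)
rgb=w["p"].astype(int);fit("spacerwhite",(u>370)&(v<240)&(rgb.min(-1)>150),.072)
for x,y in((187,184),(187,208),(197,230)): print(P[y,x].round(4),onplane(w,x,y,.057).round(4))
for x,y in((200,280),(246,230),(150,175),(428,192),(420,300)):print(P[y,x].round(4))
cv2.imwrite("pics/w1z.png",cv2.resize(w["p"][140:310,100:300,::-1],(800,680),interpolation=cv2.INTER_CUBIC)[:600])
cv2.imwrite("pics/w1s.png",cv2.resize(w["p"][130:240,360:480,::-1],(654,600),interpolation=cv2.INTER_CUBIC))
```

```text
deck [142, 164, 103, 83, 6514] ((524.1074829101562, -9.372238159179688), (130.27593994140625, 100.53080749511719), 84.33895111083984) z 0.048033611047217935
slim [109, 160, 23, 75, 1502] ((514.4030151367188, -104.78561401367188), (26.539669036865234, 101.01820373535156), 84.4171371459961) z 0.0428607393272477
stout [250, 174, 37, 75, 2401] ((533.2959594726562, 87.0250244140625), (43.950313568115234, 101.17920684814453), 84.47652435302734) z 0.043024598932268635
spacertop [398, 159, 58, 64, 1003] ((498.4474792480469, 280.716064453125), (17.380626678466797, 89.89241790771484), 54.47614288330078) z 0.07286749746775405
spacerwhite [401, 162, 54, 60, 648] ((499.14337158203125, 282.7309265136719), (11.235593795776367, 87.6661376953125), 54.375980377197266) z 0.0730778655525771
[ 0.4916 -0.0106  0.0595] [ 0.4921 -0.0113  0.057 ]
[ 0.5227 -0.0132  0.0594] [ 0.5234 -0.014   0.057 ]
[ 0.5523 -0.0028  0.0594] [ 0.5532 -0.0035  0.057 ]
[ 0.654  -0.0192  0.0052]
[0.5705 0.0547 0.0104]
[ 0.4824 -0.0598  0.0481]
[0.4985 0.2834 0.0739]
[0.464  0.1563 0.3686]
```

View pics/w1z.png

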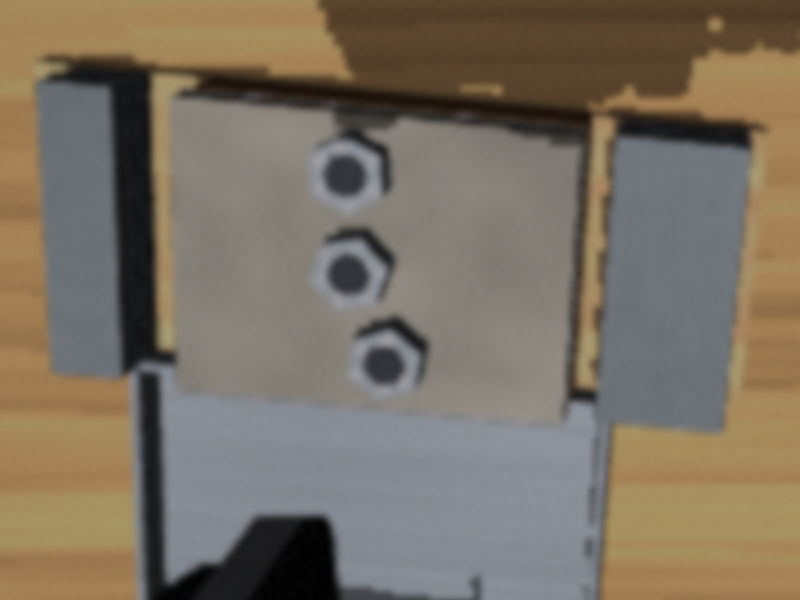

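View pics/w1s.png

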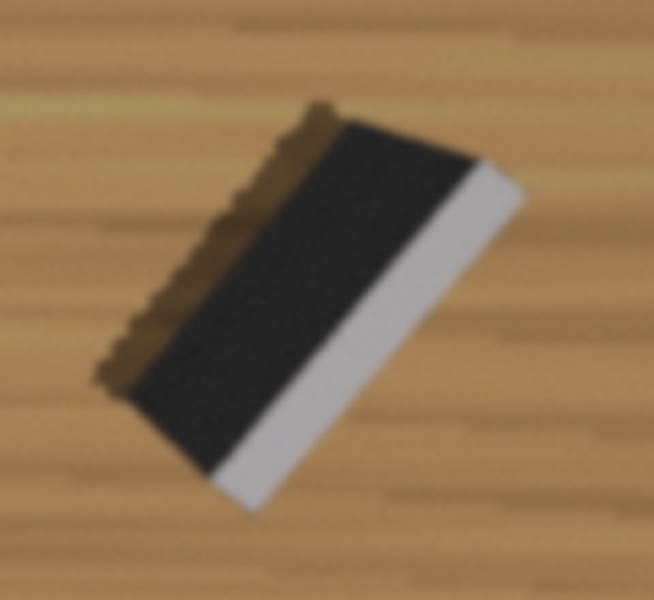

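```bash
cat >> h.py <<'E'
JC=np.array([0.5241,-0.0094]);JY=np.deg2rad(-5.65)
def J(x,y,z):
    c,s=np.cos(JY),np.sin(JY);return [JC[0]+c*x-s*y,JC[1]+s*x+c*y,z]
E
python3 - <<'E'
from h import *
from bench import ctrl
a=np.deg2rad(54.4)
ctrl.move_pose([0.499,0.2825,0.20],rot(a))
print(ctrl.move_linear([0.499,0.2825,0.113],f_stop=15,max_speed=.1))
ctrl.grip(0.0);s=ctrl.state();print(s["t"],s["width"],s["ee_pos"],s["ft_force"])
ctrl.move_linear([0.499,0.2825,0.20],max_speed=.1)
s=ctrl.state();print(s["t"],s["width"],s["ee_pos"],s["ft_force"])
c=ctrl.calibration("wrist");p,d=ctrl.grab_frame("wrist")
np.savez("w2.npz",p=p,d=d,**c);cv2.imwrite("pics/w2.png",p[:,:,::-1])
p,d=ctrl.grab_frame("scene");cv2.imwrite("pics/s2.png",cv2.resize(p[120:320,250:500,::-1],(750,600)))
E
```

```text
False
5.775 0.15481190454470106 [0.4991954  0.28256273 0.11323393] [0.5566515  0.15568483 1.24824347]
6.7917 0.15421520773404837 [0.49851983 0.28232202 0.19913907] [-0.75043817  0.54619111 -1.54746997]
```

View pics/w2.png

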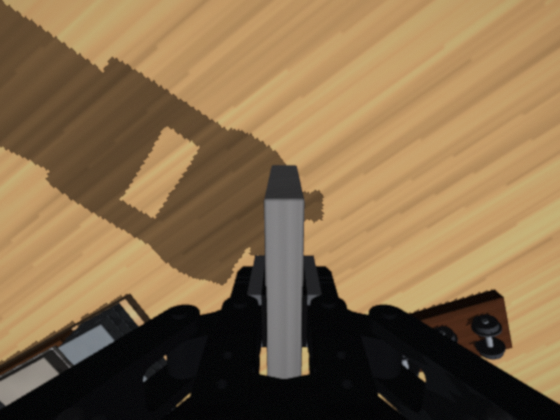

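View pics/s2.png

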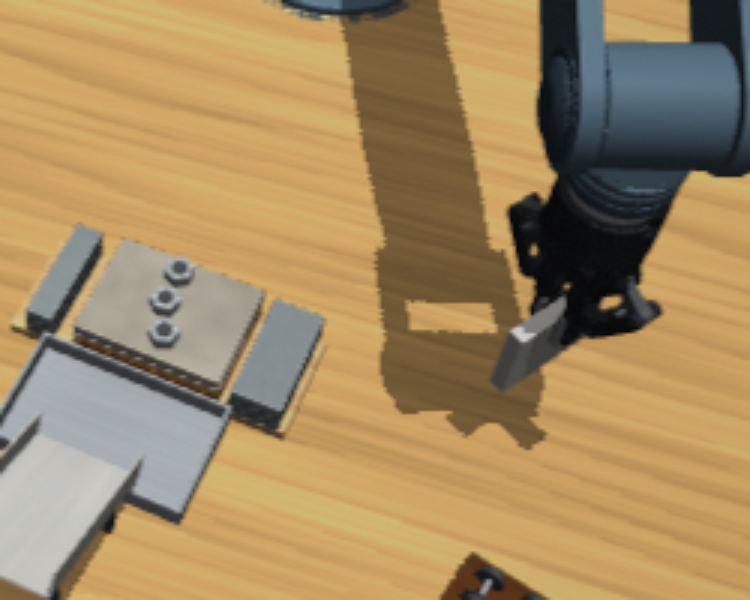

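Run:
```python
from h import *
w=np.load("w2.npz");P=cloud(w,w["d"])
for v in(200,220,240,260,280,300,320,340,360,374): print(v,P[v,285].round(4))
A=onplane(w,285,197,.158);B=onplane(w,285,378,.158);print(A,B,(A+B)/2,np.linalg.norm(A-B))
print(np.rad2deg(np.arctan2(*(P[370,285]-P[205,285])[[1,0]])))
```

```text
200 [0.4626 0.3081 0.1581]
220 [0.4687 0.3038 0.1576]
240 [0.4742 0.2999 0.1593]
260 [0.4808 0.2952 0.1584]
280 [0.4869 0.2908 0.1595]
300 [0.4939 0.2858 0.159 ]
320 [0.5008 0.2809 0.1592]
340 [0.5083 0.2755 0.1589]
360 [0.5158 0.2702 0.1591]
374 [0.5213 0.2662 0.159 ]
[0.46180577 0.30872508 0.158     ] [0.52373366 0.26450105 0.158     ] [0.49276972 0.28661306 0.158     ] 0.07609748762462681
-35.530440575109935
```

Run:
```python
from h import *
from bench import ctrl
z=0.163
ctrl.move_pose(J(-0.078,0,0.22),rot(JY))
ctrl.move_linear(J(-0.078,0,z),max_speed=.12)
s=ctrl.state();print(s["t"],s["ee_pos"],s["width"],J(-.078,0,z))
print(ctrl.move_linear(J(0.060,0,z),max_speed=.08,f_stop=20))
s=ctrl.state();print(s["t"],s["ee_pos"],s["width"],s["ft_force"])
p,d=ctrl.grab_frame("scene");cv2.imwrite("pics/s3.png",cv2.resize(p[120:320,220:420,::-1],(600,600)))
```

```text
8.6333 [ 0.44690822 -0.00144765  0.1633211 ] 0.15727774226392044 [np.float64(0.44647893461631183), np.float64(-0.0017207937453664404), 0.163]
False
10.5083 [ 0.58350664 -0.0152263   0.16296818] 0.15376264565020242 [ 0.09364198 -0.02218077 -1.16975306]
```

View pics/s3.png

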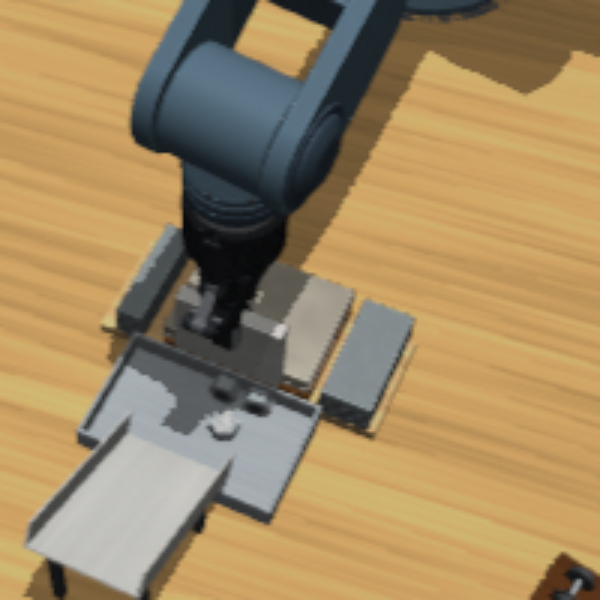

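The scene picture shows three nuts in the bin at about (227,388), (258,403) and (223,427), with the block past the deck edge. Next I lift and turn over the wide gap.

Run:
```python
from h import *
from bench import ctrl
ctrl.move_linear(J(0.06,0,0.205),max_speed=.15)
ctrl.move_pose(J(0.0,-0.075,0.19),rot(JY+np.pi/2))
s=ctrl.state();print(s["t"],s["ee_pos"],s["width"],J(0,-.075,.19))
c=ctrl.calibration("wrist");p,d=ctrl.grab_frame("wrist")
np.savez("w4.npz",p=p,d=d,**c);cv2.imwrite("pics/w4.png",p[:,:,::-1])
p,d=ctrl.grab_frame("scene");cv2.imwrite("pics/s4.png",cv2.resize(p[120:320,220:420,::-1],(600,600)))
```

```text
12.5167 [ 0.51659793 -0.08388745  0.18957707] 0.15642369357400615 [np.float64(0.5167161478320831), np.float64(-0.08403563979200787), 0.19]
```

View pics/w4.png

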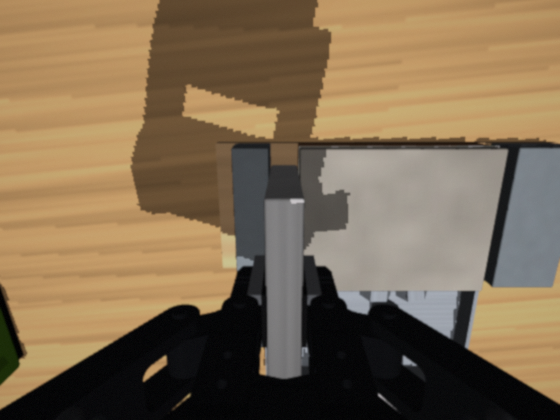

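View pics/s4.png

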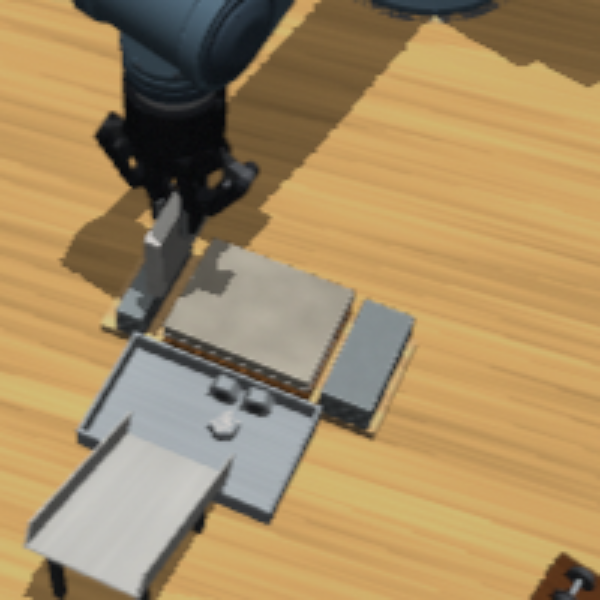

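Run:
```python
from h import *
w=np.load("w4.npz");P=cloud(w,w["d"])
def inv(p):
    d=p[:2]-JC;c,s=np.cos(JY),np.sin(JY);return np.array([c*d[0]+s*d[1],-s*d[0]+c*d[1]])*1000
Z=P[...,2]
for v in(150,153,156,160,165):
    r=[(u,round(Z[v,u]*1000)) for u in range(262,310,1)]
    h=[z for _,z in r]
    e1=max(u for u in range(240,290) if Z[v,u]>.036); e2=min(u for u in range(280,330) if Z[v,u]>.041)
    print(v,e1,e2,inv(onplane(w,e1+.5,v,.042)),inv(onplane(w,e2-.5,v,.047)))
for u,v in((267,197),(302,197),(266,240),(303,240)): print(inv(onplane(w,u,v,.148)))
```

```text
150 268 300 [-48.63105055 -84.60103281] [-49.22267037 -64.98335331]
153 268 299 [-46.72153294 -84.62642341] [-47.35685624 -65.58588943]
156 274 299 [-44.80143771 -80.79060535] [-45.48135931 -65.56262112]
160 268 299 [-42.22781637 -84.68617574] [-42.96569786 -65.53141062]
165 289 280 [-38.98186708 -71.10960634] [-39.79942571 -77.5331779 ]
[-45.24708774 -80.61456794]
[-45.24376689 -68.59269273]
[-29.39017333 -81.20284044]
[-29.38547226 -67.99130042]
```

Measured gap −84.7…−65.3 mm in the jig's y, block −81.2…−68.0 mm, so it is centred. I insert it now.

Run:
```python
from h import *
from bench import ctrl
print(ctrl.move_linear(J(0,-0.0753,0.125),max_speed=.05,f_stop=10))
s=ctrl.state();print(s["t"],s["ee_pos"],s["width"],s["ft_force"])
print(ctrl.move_linear(J(0,-0.0753,0.1225),max_speed=.02,f_stop=4))
s=ctrl.state();print(s["t"],s["ee_pos"],s["width"],s["ft_force"])
c=ctrl.calibration("wrist");p,d=ctrl.grab_frame("wrist")
cv2.imwrite("pics/w5.png",p[:,:,::-1])
p,d=ctrl.grab_frame("scene");cv2.imwrite("pics/s5.png",cv2.resize(p[120:320,220:420,::-1],(600,600)))
```

```text
False
14.0667 [ 0.51694856 -0.08440722  0.12540466] 0.14839813835114465 [-0.22978954 -0.54236633 -1.97695055]
True
14.275 [ 0.51744207 -0.08458885  0.12324388] 0.15235586314806082 [1.98794726 0.35483019 3.65363362]
```

View pics/s5.png

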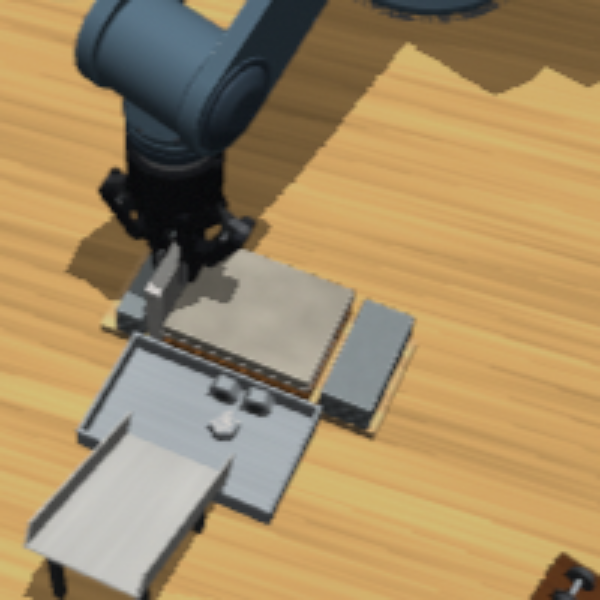

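View pics/w5.png

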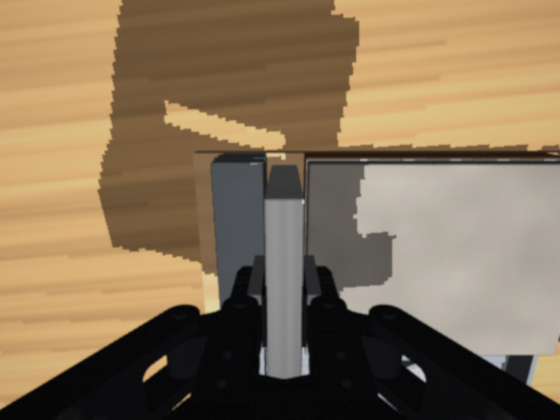

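Run:
```python
from h import *
from bench import ctrl
ctrl.grip(0.6);s=ctrl.state();print(s["t"],s["width"],s["ft_force"])
p=s["ee_pos"];ctrl.move_linear([p[0],p[1],0.23],max_speed=.12)
ctrl.move_pose(J(-0.06,-0.02,0.30),rot(JY+np.pi/2))
s=ctrl.state();print(s["t"],s["ee_pos"])
c=ctrl.calibration("wrist");p,d=ctrl.grab_frame("wrist")
np.savez("w6.npz",p=p,d=d,**c);cv2.imwrite("pics/w6.png",p[:,:,::-1])
p,d=ctrl.grab_frame("scene");cv2.imwrite("pics/s6.png",cv2.resize(p[120:320,220:420,::-1],(600,600)))
```

```text
14.825 0.6010023872227883 [-0.52328716 -0.47134608 -0.27443863]
16.3833 [ 0.46227323 -0.02325992  0.29952292]
```

View pics/s6.png

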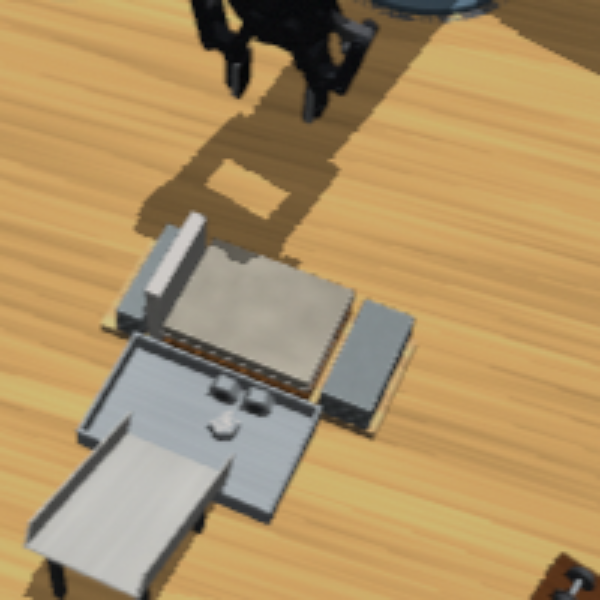

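View pics/w6.png

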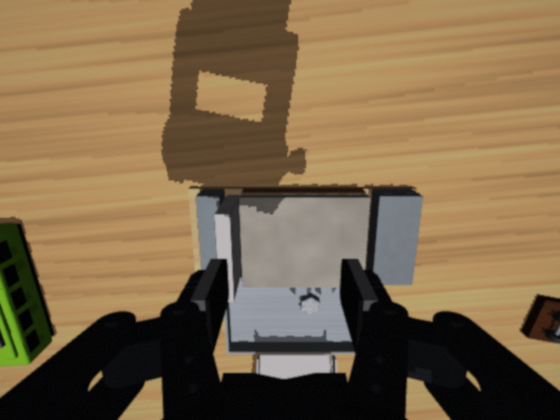

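Run:
```python
from h import *
w=np.load("w6.npz");P=cloud(w,w["d"])
d=P[...,:2]-JC;c,s=np.cos(JY),np.sin(JY)
X=(c*d[...,0]+s*d[...,1])*1000;Y=(-s*d[...,0]+c*d[...,1])*1000;Z=P[...,2]*1000
m=(Z>72)&(Z<95)&(Y>-110)&(Y<-40)&(abs(X)<70)
print(m.sum(),Z[m].mean(),X[m].min(),X[m].max(),Y[m].min(),Y[m].max(),Y[m].mean())
m=(Z>7)&(Z<24)&(X>57)&(X<140)&(abs(Y)<40)
print("bin nuts",m.sum(),X[m].min(),X[m].max(),Y[m].min(),Y[m].max(),Z[m].max())
```

```text
1101 81.88439143736203 -44.37463740942567 45.95916263701569 -82.88806050734132 -68.46798860378863 -73.73299459637096
bin nuts 404 64.82832744916745 106.33070391737309 -12.547727333097322 38.92643569609663 23.97647198138708
```

Run:
```python
from h import *
from bench import ctrl
ctrl.grip(0.0)
ctrl.move_pose(J(0,0.015,0.17),rot(JY+np.pi/2))
s=ctrl.state();f0=s["ft_force"];print(s["t"],s["width"],f0)
ctrl.move_linear(J(0,0.015,0.13),max_speed=.08,f_stop=12)
print(ctrl.move_linear(J(0,0.015,0.108),max_speed=.015,f_stop=14))
for i in range(3):
    ctrl.sleep(.2);s=ctrl.state();print(s["t"],s["ee_pos"],s["ft_force"]-f0)
```

```text
17.6583 -0.005634067961948511 [ 0.45512227 -0.0827258   0.59413218]
True
19.525 [0.52564125 0.00552897 0.11476232] [-2.19888927 -0.40192071  5.72350318]
19.725 [0.52567536 0.00550703 0.11481164] [-2.37318026 -0.01787856  5.31333428]
19.925 [0.52566914 0.00552355 0.11480418] [-2.04349806 -0.76134231  4.83671243]
```

Flush height has been reached, but the force relaxed to about 5 N after stopping, so I push slightly further.

Run:
```python
from h import *
from bench import ctrl
for k in range(4):
    s=ctrl.state();p=s["ee_pos"]
    r=ctrl.move_linear([*J(0,.015,0)[:2],p[2]-0.0012],max_speed=.01,f_stop=15)
    F=[]
    for i in range(4): ctrl.sleep(.1);s=ctrl.state();F.append(s["ft_force"][2])
    print(r,s["t"],s["ee_pos"],np.round(F,1))
    if np.mean(F)>11: break
p,d=ctrl.grab_frame("scene");cv2.imwrite("pics/s7.png",cv2.resize(p[120:320,220:420,::-1],(600,600)))
c=ctrl.calibration("scene");np.savez("s7.npz",p=p,d=d,**c)
c=ctrl.calibration("wrist");p,d=ctrl.grab_frame("wrist")
np.savez("w7.npz",p=p,d=d,**c);cv2.imwrite("pics/w7.png",p[:,:,::-1])
for n in("s7.npz","w7.npz"):
    w=np.load(n);P=cloud(w,w["d"]);d=P[...,:2]-JC;c,s=np.cos(JY),np.sin(JY)
    X=(c*d[...,0]+s*d[...,1])*1000;Y=(-s*d[...,0]+c*d[...,1])*1000;Z=P[...,2]*1000
    for nm,a,b in(("deck",40,58),("stout",82,112)):
        m=(Y>a)&(Y<b)&(abs(X)<40)&(abs(Z-44)<12);print(n,nm,m.sum(),np.median(Z[m]))
    m=(Z>74)&(Z<90)&(Y>-110)&(Y<-60)&(abs(X)<60);print("spacer",m.sum(),Z[m].mean(),X[m].min(),X[m].max(),Y[m].mean())
```

```text
False 20.575 [0.52578381 0.00551921 0.11459311] [10.4 10.3 10.7 11.3]
False 21.225 [0.52580715 0.00552816 0.11458391] [11.2 12.  12.  11.7]
s7.npz deck 179 41.06104191654793
s7.npz stout 338 41.0806711520427
spacer 195 80.2923370874651 -42.29058659724571 48.19158613576178 -73.6248773981637
w7.npz deck 4619 42.966500043056456
w7.npz stout 9765 43.00831735302544
spacer 9513 81.303134554728 -44.3268699282405 29.68461324305886 -72.64947913602353
```

View pics/s7.png

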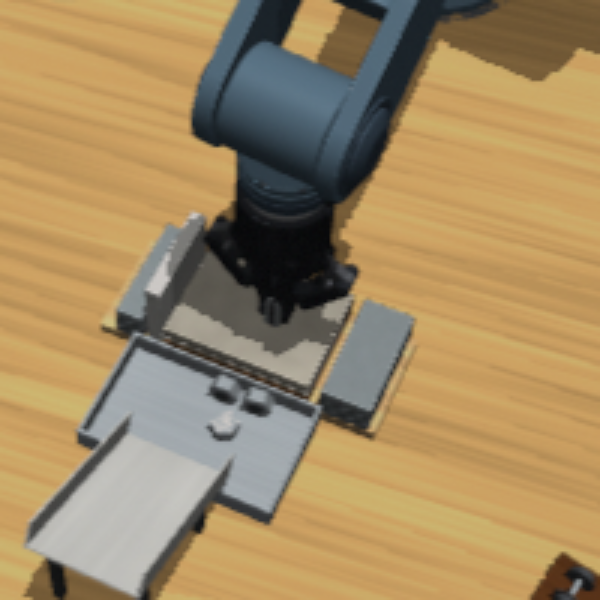

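View pics/w7.png

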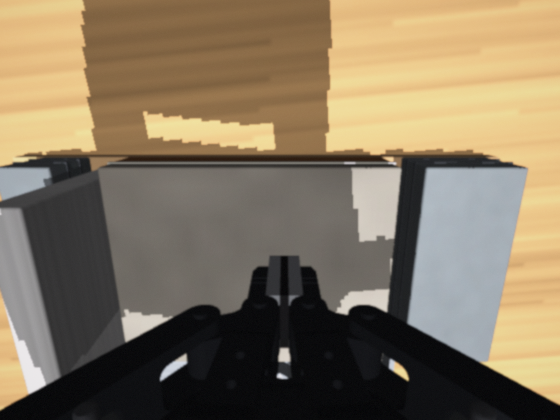

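The deck and the stout pier top read the same height within 0.1 mm in both views. The push is steady at about 11.7 N, the spacer stands, and the nuts are in the bin.

```bash
python3 -c "
from bench import ctrl
ctrl.close_job();print(ctrl.state()['t'])"
```

```text
the job is handed in; nothing more can be done
the job is handed in; nothing more can be done
```

I finished the job and handed it in at about 21 s of the 48 s allowed. The arm was still pressing the deck down at that point, and no verdict was reported.

- **Nuts:** I swept all three off the deck in one pass with the block, and the later scene pictures show them in the bin. My wrist view puts them clear of the bin's near wall. The fingers stayed well above them throughout.
- **Spacer:** I lowered it into the 20 mm gap until it touched the floor at the predicted height, then let go. After release its top stood at 81.9 mm (82 expected). It was about 1 mm off centre along the gap, at about y −74 to −75 mm (centre −75).
- **Deck:** With the fingers shut I pressed it down, and its top matches the stout pier's within 0.1 mm in two camera views. The first push relaxed to about 5 N, so I pressed slightly further; it then held steady at about 11–12 N.
- **Bystanders:** I made no contact with the tram, the wheelsets or the drill, but I did not measure them again at the end.

The only disagreement was between the cameras. The scene view read about 2 mm lower than the wrist view, in line with the calibration tolerance. In both views, the deck and pier heights agree with each other.

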